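# Feel the comparator carriage home and lock it

## Robot

A 6-joint arm with a two-finger parallel gripper is mounted at the origin on the work surface. World frame = base frame: x ahead of the robot, y to its left, z up, the work surface at z = 0. Lengths are in m, angles in rad, forces in N, time in s.
With the tool pointing down it reaches from about 0.25 to 0.775 m from the base axis. Payload 8.9 kg.
Tool frame: the origin (TCP) lies on the centre line of the jaws, within the pads' length; the fingertips stand 22 mm ahead of it and the grasp point (between the pads) lies 3 mm ahead of it; z points along the fingers, y is the line along which they close (so a half turn about z gives the same grasp; the last joint's range is limited). The gripper opens to 85 mm and grips with 20 to 120 N. Pads are 22 mm wide; open, the fingers measure 114 mm over their backs; the gripper's body (76 mm by 85 mm) begins 54 mm behind the grasp point. The pads swing forward as they close: fully open they stand 13 mm farther back than shut.
Start: joints at [-1.344, 0.291, -0.153, 1.127, 0, 1.431], TCP at [0.188, -0.49, 0.253] pointing down, gripper open.
Joint ranges: [-2.52, 2.52], [-0.91, 1.74], [-1.3, 1.37], [-1.96, 2.02], [-1.52, 1.47], [-3.14, 3.14]. Speed limits (rad/s): [2.22, 2.22, 2.79, 3.14, 3.14, 3.14].

## Interface

Orientations are given as a unit quaternion [x, y, z, w].
In Python, from workcell import robot gives the robot as it stands.
- The arm moves only by the tool servo_tool, never from a script. Its argument "rows" is a list of rows, each a list of 4 numbers: the shift along the tool's x, y, z in mm, then the turn about the tool's z in degrees. A call has exactly 5 rows; each row is the pose to reach, as a shift and turn from the pose commanded when the call began, along the tool's axes at that moment; what a row does not reach only later rows make up. A row lasts 1/8 s, in which the tool goes at most 62.5 mm and 10.7 degrees, less where a joint would pass 70% of its speed; a pose out of reach is approached as far as the arm can. A call with a gripper value outside its range is refused whole. "hand" is the finger opening in mm, from 0 to 85.4, set as the call begins (left out, the last holds). The fingers move at their own pace and stop on an object; "newtons" is the grip in N (left out, the last holds). Time passes only in rows, so rows that repeat a pose let the fingers close, or fill a call up. It gives the time, the measured TCP pose, the force, the opening and the grip force at its end, in the units of the state.
- robot.sense(): the state, without advancing time (a new reading comes with each control period).
- robot.snapshot(name): name is "side" or "top"; returns (picture, depth): 384x512x3 uint8, red, green, blue; 384x512 float32, m along the optical axis (not along the pixel's ray), 0 where there is no reading.
- robot.camera_info(name): a dict with "K" (3x3 intrinsics, pixels), "extrinsics" (4x4, takes a point from world to camera coordinates). Camera axes: x right, y down, z forward; pixel columns grow to the right and rows downward; lengths in m; the calibration is good to about 2 mm. A picture is of the moment at which its call begins. camera_info takes no time and is no camera call.
- robot.job_done(): hands the job in; it is judged then, once.
The state is a dict: "t": time; "joint_positions": joint angles; "qvel": joint speeds; "tau": joint torques, N m; "tool_pos": TCP position; "eef_rot": TCP orientation; "force": force on the tool from outside, world axes, zero at the start; "ft_torque": the same for the moment, N m; "opening": finger opening in m; "grip_force": force on a finger pad.
Only numpy, scipy, OpenCV 4.12 (cv2) and the standard library are available. Lean on these libraries where they do the work, as an engineer would, in place of code of your own. Each camera call takes 0.05 s, during which the arm holds its last target. There are 200 camera calls.

## Task

Inside this bench length comparator's hood, out of sight, is a sprung measuring anvil that is set somewhere different each time. Push the carriage along its guideway until you feel its spindle bear firmly on the anvil, gently, without driving the anvil to the end of its spring travel, and leave it there; then throw the lock lever over towards the hood. Do not disturb the other things on the bench.

Things in the scene. Friction and masses are not known exactly. Their poses are not given: they have to be found in the camera images.
- bed: bench comparator's fixed bed: dark steel slab 500 (x) x 110 (y) x 20 mm. Origin: centre of its underside, on the table; +x points along the guideway from carriage to hood. Guide rails 12 mm high at y = +-36 mm from x = -250 to +45 mm leave a 60 mm wide guideway
- mouth (a point): centre of the mouth (40 mm wide, 48 mm high) of the closed grey hood, at bed x = 45 mm, 44 mm above the table. The hood is 190 long x 80 mm wide, its top 88 mm above the table. Hidden inside is the sprung anvil, a disc of 28 mm diameter; its face lies 80 to 130 mm in from the mouth
- carriage: loose aluminium carriage in the guideway, 0.9 kg: block 130 x 56 x 32 mm, at its rear (-x) end an upright push plate 12 mm thick, 55 mm high; a 16 mm steel spindle reaches 150 mm ahead of the block into the hood. Origin under the block's middle, 20 mm above the table; x forward along the spindle. It slides with about 3 to 6 N
- push_face (a point): centre of the rear face of the carriage's push plate, 65 mm behind the carriage's origin and 28 mm above its underside (48 mm above the table); push here towards +x of the bed
- anvil (a joint): how far the hidden anvil is pushed in against its spring, m: 0 untouched, spring of 0.8 N per mm, solid at 0.011. Firmly borne on means 1 to 8 mm
- lever (a joint): lock lever, rad: about 0 = leaning towards the bed's -x (unlocked), 1.0 = fully over towards +x (the hood; locked). It stays where it is left
- lever_tip (a point): top end of the black lock lever, which stands on a bracket on the bed's +y side, pivoting about an axis along the bed's y; it is pushed at the tip towards the bed's +x
- micrometer: bystander: loose black frame micrometer lying flat, about 150 x 90 x 14 mm
- bin: bystander: white cardboard bin with rods, 200 x 110 x 70 mm
- thimble: bystander: loose steel thimble standing upright, 22 mm diameter, 55 mm high
- case: bystander: dark wooden case, 90 x 170 x 30 mm

How it is judged:
On the way, in this order (a step that is already met when the one before it is completed fails the run):
1. the spindle bears on the hidden anvil, pressing it in by 1 to 8 mm (value of joint anvil between 0.001 and 0.008 m), for 0.2 s.
2. the lock lever is then thrown over towards the hood (past 0.75 of 1.0 rad) (value of joint lever above 0.75 rad), for 0.2 s.
At the end, for the whole second after the job is handed in: The carriage is at rest, flat in its guideway, its spindle still pressing the hidden anvil in by 1 to 8 mm, and the lock lever stands over towards the hood, past 0.75 rad of its 1.0 (all of step 1 and value of joint lever above 0.75 rad and linear speed of carriage below 0.01 m/s and angle between carriage's own z axis and vertical below 0.05 rad); the robot touches nothing.
It fails at once if the anvil is driven in more than 9 mm (of 11), to the end of its spring travel (value of joint anvil above 0.009 m).
It fails at once if a bystander is moved more than 30 mm (distance of any of micrometer, bin, thimble, case from where it was at the start of the episode above 0.03 m).
It also fails if it takes over 70 s, if anything falls off the work surface, if the arm or the gripper's body presses on something with over 40 N, if the wrist force passes 120 N, or if a joint passes its speed limit or range.

## Working session

There is one attempt and no reset: what is moved stays moved. The work goes in short steps, Python scripts to look and compute and a tool call to move; the robot and the scene stay as the last step left them, time stands still between calls to the robot, and variables do not carry over. Pictures are saved under pics/ and viewed, at most 10 in all, crops included, and the job is handed in when it is done.

Besides the shell and the picture viewer there is one more tool, called after "Call:" in YAML: its name, and indented under it one key for each argument. servo_tool: Moves the arm, as the interface text tells. Its arguments: {"type":"object","properties":{"rows":{"type":"array"},"hand":{"type":"number"},"newtons":{"type":"number"}},"required":["rows"]}

```bash
mkdir -p pics; cat > h.py <<'E'
import numpy as np, cv2
from workcell import robot
def shot(n,tag):
    p,d=robot.snapshot(n); cv2.imwrite(f'pics/{tag}.png',p[:,:,::-1]); np.save(f'pics/{tag}.npy',d); return p,d
def pts(n,d):
    c=robot.camera_info(n);K=np.array(c['K']);E=np.array(c['extrinsics'])
    v,u=np.mgrid[:d.shape[0],:d.shape[1]]
    q=np.stack([(u-K[0,2])/K[0,0]*d,(v-K[1,2])/K[1,1]*d,d],-1)
    return (q-E[:3,3])@E[:3,:3]
E
python3 - <<'E'
from h import *
for n in('top','side'):
    shot(n,n+'0'); c=robot.camera_info(n); E=np.array(c['extrinsics']); print(n,np.array(c['K']).tolist(),-E[:3,:3].T@E[:3,3],E[:3,:3].round(3).tolist())
s=robot.sense(); print(s)
E
```

```text
top [[494.4605874706779, 0.0, 252.9545039628562], [0.0, 494.4605874706779, 182.43461834981352], [0.0, 0.0, 1.0]] [0.40570175 0.0464763  1.32962462] [[0.026, -1.0, 0.001], [-0.988, -0.026, -0.151], [0.151, 0.003, -0.989]]
side [[472.74928923039295, 0.0, 255.34458100597547], [0.0, 472.74928923039295, 185.79143003398258], [0.0, 0.0, 1.0]] [0.39176736 0.82521336 1.0432957 ] [[-0.96, -0.279, 0.006], [-0.219, 0.739, -0.637], [0.173, -0.613, -0.771]]
{'t': 0.1, 'joint_positions': array([-1.34429946e+00,  2.91236855e-01, -1.54029830e-01,  1.12671055e+00,
        3.34728664e-05,  1.43152277e+00]), 'qvel': array([ 0.00087188, -0.00068519,  0.00262249, -0.00200792,  0.00094225,
        0.00057592]), 'tau': array([ 1.69143816e-03, -5.37975883e+01,  3.31919861e+01,  9.25447064e-03,
       -2.25777530e-04,  9.55271020e-06]), 'tool_pos': array([ 0.18772045, -0.48990565,  0.25279086]), 'eef_rot': array([ 9.83322890e-01,  1.81867381e-01, -9.02204877e-06, -5.90623444e-04]), 'force': array([ 0.03534109,  0.56211396, -0.07976333]), 'ft_torque': array([ 0.01649441,  0.02560915, -0.01809014]), 'grip_force': 0.0, 'opening': 0.08516282060906459}
```

View pics/top0.png

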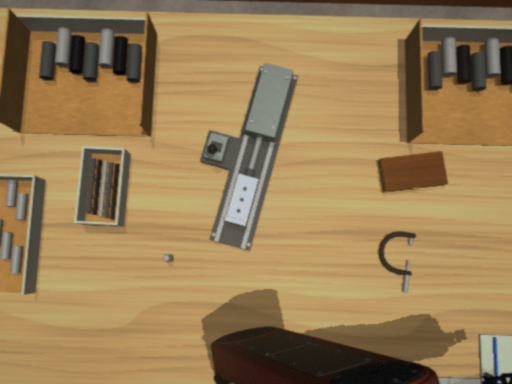

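View pics/side0.png

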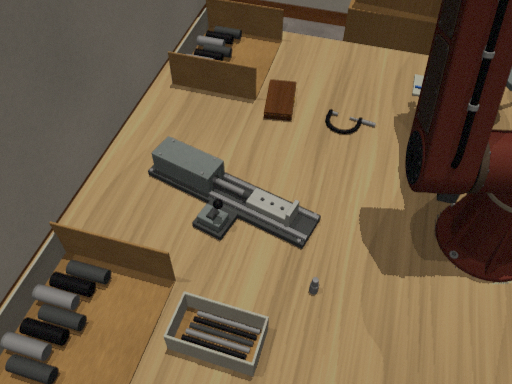

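The top view shows the hood at about (270,100), the carriage at (241,199), the rear of the bed at (231,243) and the lever bracket at (214,148). The thimble stands at (168,258), well clear of the bed. The side view agrees: lever knob at about (217,205), rear of the carriage at (295,212).

```bash
python3 - <<'E'
from h import *
d=np.load('pics/top0.npy');P=pts('top',d); im=cv2.imread('pics/top0.png')
R=np.zeros(d.shape,bool);R[60:255,195:305]=1
for lo,hi in((.08,.1),(.045,.06),(.062,.08),(.012,.026)):
    m=R&(P[...,2]>lo)&(P[...,2]<hi)&(d>0); 
    if lo==.08: pass
    n,l,st,c=cv2.connectedComponentsWithStats(m.astype(np.uint8))
    for i in range(1,n):
        if st[i,4]<15: continue
        q=P[l==i]; r=cv2.minAreaRect(q[:,:2].astype(np.float32)*1000)
        print(lo,st[i],q.mean(0).round(4),'rect',np.round(r[0],1),np.round(r[1],1),round(r[2],1))
c=[190,110,320,260]
a=cv2.resize(im[60:255,195:305],None,fx=3,fy=3,interpolation=cv2.INTER_CUBIC)
b=cv2.resize(cv2.imread('pics/side0.png')[130:250,140:325],(460,298),interpolation=cv2.INTER_CUBIC)
o=np.zeros((585,800,3),np.uint8);o[:585,:330]=a[:585];o[:298,335:795]=b;cv2.imwrite('pics/c1.png',o)
E
```

```text
0.08 [ 245   63   48   76 2135] [0.8148 0.0162 0.0866] rect [816.4  15.9] [ 80.  192.4] 76.0
0.045 [ 226  135   36   86 1126] [0.5813 0.0746 0.0503] rect [617.7  65.7] [ 55.9 230.3] 76.1
0.045 [209 137  15  22  87] [0.6955 0.149  0.0494] rect [695.8 147.1] [64.2 29.1] 26.8
0.062 [245 130  14   5  20] [0.7304 0.0606 0.0723] rect [729.8  58.3] [35.5  1.8] 76.1
0.062 [260 134  14   6  20] [0.7194 0.0177 0.0724] rect [719.7  18.7] [35.6  2.1] 75.7
0.062 [224 216  22  10 110] [0.4985 0.0954 0.0732] rect [498.7  95.4] [55.6 12.3] 76.5
0.012 [ 200   66   63  175 1214] [0.678  0.1174 0.0184] rect [702.3 138.3] [ 98.9 497.9] 76.9
0.012 [ 244   74   54  177 1267] [0.6715 0.0107 0.0187] rect [673.7  19.7] [ 48.1 499.8] 75.9
0.012 [237 134  20  41 306] [0.6839 0.07   0.0183] rect [683.1  71.1] [ 23.2 120.1] 75.6
0.012 [218 221  28  27 484] [0.466  0.1039 0.0184] rect [465.8 101.6] [66.3 58.4] 78.6
```

View pics/c1.png

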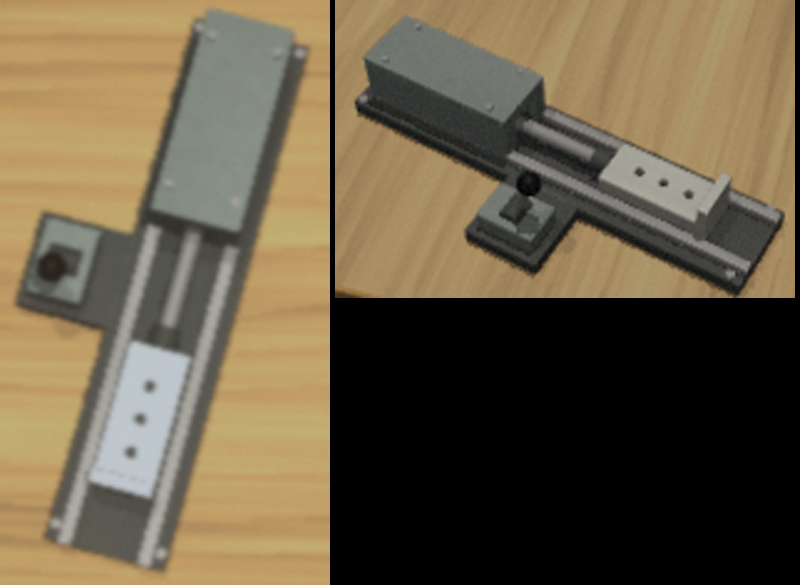

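The crop shows the carriage with its upright plate at the rear and the spindle in the mouth. The lever's black knob is at about crop (52,266), i.e. full-frame (212,149), leaning towards -x. The plate (55.6 x 12.3 mm, z 0.073) and the hood (80 x 192 mm, z 0.087) match the sizes given. Next I'll triangulate the knob and work out the moves.

```bash
python3 - <<'E'
from h import *
u=np.array([.8164-.4987,.0159-.0954]);u/=np.linalg.norm(u);n=np.array([-u[1],u[0]])
O=np.array([.8164,.0159])-.14*u;yaw=np.degrees(np.arctan2(u[1],u[0]))
print('u',u,yaw,'O',O)
bed=lambda p:np.r_[(p[:2]-O)@u,(p[:2]-O)@n,p[2]]
rays=[]
for nm,(r0,r1,c0,c1) in (('top',(135,165,200,228)),('side',(195,225,200,230))):
    im=cv2.imread(f'pics/{nm}0.png');d=np.load(f'pics/{nm}0.npy');P=pts(nm,d)
    m=np.zeros(d.shape,bool);m[r0:r1,c0:c1]=1;m&=im.max(2)<40
    k,l,st,c=cv2.connectedComponentsWithStats(m.astype(np.uint8))
    i=1+st[1:,4].argmax();print(nm,st[i],c[i],'depth',[bed(p).round(4) for p in (P[l==i].mean(0),P[l==i].max(0))])
    q=P[l==i];print(np.percentile(q[:,2],[5,50,95]).round(4))
    ci=robot.camera_info(nm);K=np.array(ci['K']);E=np.array(ci['extrinsics'])
    r=E[:3,:3].T@np.linalg.inv(K)@np.r_[c[i],1];rays.append((-E[:3,:3].T@E[:3,3],r/np.linalg.norm(r)))
(a,r),(b,s)=rays;t=np.linalg.lstsq(np.c_[r,-s],b-a,rcond=None)[0];p=a+t[0]*r;q=b+t[1]*s
print('knob',(p+q)/2,np.linalg.norm(p-q),'bed',bed((p+q)/2).round(4))
print('plate bed',bed(np.array([.4987,.0954,.073])))
s=robot.sense();T=s['tool_pos'];x=np.array([np.cos(.3658),np.sin(.3658)]);y=np.array([x[1],-x[0]])
G=O+u*(-.1935-.045);print('goal',G,'tool shift',(G-T[:2])@x,(G-T[:2])@y)
E
```

```text
u [ 0.97008859 -0.24275116] -14.048973034371793 O [0.6805876  0.04988516]Traceback (most recent call last):
  File "<stdin>", line 11, in <module>
ValueError: attempt to get argmax of an empty sequence
```

```bash
cat >> h.py <<'E'
u=np.array([.8164-.4987,.0159-.0954]);u/=np.linalg.norm(u);n=np.array([-u[1],u[0]])
O=np.array([.8164,.0159])-.14*u
bed=lambda p:np.r_[(p[:2]-O)@u,(p[:2]-O)@n,p[2]]
def knob(tag):
    rays=[]
    for nm,(r0,r1,c0,c1) in (('top',(130,165,200,232)),('side',(190,225,190,230))):
        im=cv2.imread(f'pics/{nm}{tag}.png');d=np.load(f'pics/{nm}{tag}.npy');P=pts(nm,d)
        g=im.max(2).astype(int);m=np.zeros(d.shape,bool);m[r0:r1,c0:c1]=1;m&=(g<g[r0:r1,c0:c1].min()+22)&(P[...,2]>.035)
        k,l,st,c=cv2.connectedComponentsWithStats(m.astype(np.uint8))
        i=1+st[1:,4].argmax();z=P[l==i];print(nm,g[r0:r1,c0:c1].min(),st[i],c[i],'bed',bed(z.mean(0)).round(4),np.percentile(z[:,2],[5,50,95]).round(4))
        ci=robot.camera_info(nm);K=np.array(ci['K']);E=np.array(ci['extrinsics'])
        r=E[:3,:3].T@np.linalg.inv(K)@np.r_[c[i],1];rays.append((-E[:3,:3].T@E[:3,3],r/np.linalg.norm(r)))
    (a,r),(b,s)=rays;t=np.linalg.lstsq(np.c_[r,-s],b-a,rcond=None)[0];p=a+t[0]*r;q=b+t[1]*s
    print('knob',(p+q)/2,'gap',np.linalg.norm(p-q),'bed',bed((p+q)/2).round(4))
def go(bx,by,z):
    s=robot.sense();T=s['tool_pos'];X,Y,_,_=s['eef_rot'];a=2*np.arctan2(Y,X)
    x=np.array([np.cos(a),np.sin(a)]);y=np.array([x[1],-x[0]]);G=O+u*bx+n*by
    print('shift mm',((G-T[:2])@x*1e3).round(1),((G-T[:2])@y*1e3).round(1),((T[2]-z)*1e3).round(1),'turn',np.degrees(a-np.arctan2(u[1],u[0])).round(2),'now bed',bed(T).round(4),'F',s['force'].round(2),'t',s['t'])
E
python3 - <<'E'
from h import *
print(u,O,bed(np.array([.4987,.0954,.073])))
go(-.245,0,.25)
knob('0')
E
```

```text
[ 0.97008859 -0.24275116] [0.6805876  0.04988516] [-0.18749586  0.          0.073     ]
shift mm 452.7 -468.3 2.8 turn 35.01 now bed [-0.3471 -0.6433  0.2528] F [ 0.04  0.56 -0.08] t 0.1
top 40 [208 144  10  10  73] [212.08219178 148.56164384] bed [-0.0366  0.0974  0.1416] [0.0846 0.1118 0.1168]
side 0 [213 200   9   9  47] [217.36170213 204.5106383 ] bed [-0.0434  0.1245  0.1299] [0.101  0.1109 0.119 ]
knob [0.67905251 0.15727267 0.09580037] gap 0.0003525846600945334 bed [-0.0276  0.1038  0.0958]
```

Call:
servo_tool:
  rows:
    - [40,-41,0,7]
    - [80,-83,0,14]
    - [120,-124,0,21]
    - [160,-165,0,28]
    - [200,-207,0,35]
  hand: 0
  newtons: 40

```text
t: 0.72
tool_pos: [0.3008, -0.2237, 0.2532]
eef_rot: [0.992, -0.125, 0.0, -0.0]
force: [1.6, -0.1, 0.0]
opening: 0.0001
grip_force: 0.0
```

```bash
python3 -c "
from h import *
go(-.245,0,.2)"
```

```text
shift mm 55.4 -357.9 53.2 turn -0.26 now bed [-0.302  -0.3576  0.2532] F [ 1.6  -0.06  0.05] t 0.725
```

Call:
servo_tool:
  rows:
    - [10,-58,0,0]
    - [20,-116,0,0]
    - [30,-174,0,0]
    - [40,-232,0,0]
    - [50,-290,0,0]

```text
t: 1.35
tool_pos: [0.41, 0.0033, 0.2532]
eef_rot: [0.995, -0.097, 0.001, -0.017]
force: [0.5, -0.1, -0.7]
opening: -0.0
grip_force: 0.0
```

Call:
servo_tool:
  rows:
    - [0,-30,10,0]
    - [0,-54,30,0]
    - [0,-54,50,0]
    - [0,-54,50,0]
    - [0,-54,50,0]

```text
t: 1.98
tool_pos: [0.4154, 0.0226, 0.2055]
eef_rot: [0.996, -0.083, 0.002, -0.03]
force: [-0.3, -1.0, -0.3]
opening: -0.0002
grip_force: 0.0
```

```bash
python3 -c "
from h import *
go(-.235,0,.06);print(robot.sense()['joint_positions'].round(2))"
```

```text
shift mm 22.7 -89.3 145.5 turn 4.53 now bed [-0.2506 -0.0909  0.2055] F [-0.32 -1.   -0.33] t 1.975
[-0.17  0.12 -0.51  0.94  0.06  3.14]
```

Joint 6 has reached its range, so I'll turn the tool half a turn back; the grasp and push are the same that way.

Call:
servo_tool:
  rows:
    - [0,0,0,-10]
    - [0,0,0,-20]
    - [0,0,0,-30]
    - [0,0,0,-40]
    - [0,0,0,-50]

```text
t: 2.6
tool_pos: [0.4159, 0.0228, 0.206]
eef_rot: [0.937, 0.349, 0.015, -0.026]
force: [0.6, 0.5, -0.7]
opening: -0.0001
grip_force: 0.0
```

Call:
servo_tool:
  rows:
    - [0,0,0,-10]
    - [0,0,0,-20]
    - [0,0,0,-30]
    - [0,0,0,-40]
    - [0,0,0,-50]

```text
t: 3.22
tool_pos: [0.4159, 0.0228, 0.206]
eef_rot: [0.702, 0.712, 0.025, -0.017]
force: [-0.4, -0.7, -0.0]
opening: -0.0004
grip_force: 0.0
```

Call:
servo_tool:
  rows:
    - [0,0,0,-10]
    - [0,0,0,-20]
    - [0,0,0,-30]
    - [0,0,0,-40]
    - [0,0,0,-50]

```text
t: 3.85
tool_pos: [0.4159, 0.0228, 0.206]
eef_rot: [0.335, 0.942, 0.03, -0.005]
force: [0.4, 0.1, 0.0]
opening: -0.0003
grip_force: 0.0
```

Call:
servo_tool:
  rows:
    - [0,0,0,-10]
    - [0,0,0,-20]
    - [0,0,0,-30]
    - [0,0,0,-30]
    - [0,0,0,-30]

```text
t: 4.47
tool_pos: [0.4157, 0.0231, 0.2055]
eef_rot: [0.084, 0.996, 0.03, 0.002]
force: [0.3, -0.4, -0.5]
opening: 0.0002
grip_force: 0.0
```

```bash
python3 -c "
from h import *
go(-.235,0,.06);s=robot.sense();print(s['joint_positions'].round(2),s['eef_rot'])"
```

```text
shift mm -22.3 88.9 145.5 turn 184.38 now bed [-0.2505 -0.0903  0.2055] F [ 0.27 -0.37 -0.49] t 4.475
[-0.17  0.12 -0.51  0.94  0.06  0.  ] [0.08421049 0.99598002 0.03045583 0.0021987 ]
```

The tool picked up a 3.5° lateral tilt when it clipped at the limit. Its x axis is still horizontal along the bed, so it can push. I'll make the helper use the full rotation.

```bash
cat >> h.py <<'E'
from scipy.spatial.transform import Rotation as Ro
def go(bx,by,z):
    s=robot.sense();T=s['tool_pos'];R=Ro.from_quat(s['eef_rot']).as_matrix();G=np.r_[O+u*bx+n*by,z]
    ax=-np.r_[u,0]@R
    print('shift mm',(R.T@(G-T)*1e3).round(1),'turn',np.degrees(np.arctan2(ax[1],ax[0])).round(2),'bed tcp',bed(T).round(4),'tip',bed(T+R[:,2]*.022).round(4),'Fbed',np.r_[s['force'][:2]@u,s['force'][:2]@n,s['force'][2]].round(2),'t',s['t'],'x',(R[:,0]).round(3))
E
python3 -c "
from h import *
go(-.235,-.002,.11)"
```

```text
shift mm [-22.3  80.9 100.6] turn 4.37 bed tcp [-0.2505 -0.0903  0.2055] tip [-0.2506 -0.089   0.1836] Fbed [ 0.35 -0.29 -0.49] t 4.475 x [-0.986  0.168  0.001]
```

Call:
servo_tool:
  rows:
    - [-10,30,0,4.4]
    - [-22,60,20,4.4]
    - [-22,81,60,4.4]
    - [-22,81,100,4.4]
    - [-22,81,100,4.4]

```text
t: 5.1
tool_pos: [0.4491, 0.1056, 0.1084]
eef_rot: [0.121, 0.992, 0.03, -0.002]
force: [-0.8, 0.0, 1.2]
opening: 0.0003
grip_force: 0.0
```

```bash
python3 -c "
from h import *
go(-.225,-.001,.06);print(robot.sense()['joint_positions'].round(2))"
```

```text
shift mm [-13.6  -1.8  48.3] turn 0.1 bed tcp [-0.238  -0.0021  0.1084] tip [-0.2383 -0.0008  0.0865] Fbed [-0.77 -0.17  1.19] t 5.1 x [-0.971  0.24   0.011]
[ 0.03  0.31 -0.56  0.7   0.06  0.28]
```

Call:
servo_tool:
  rows:
    - [0,-2,15,0]
    - [0,-2,30,0]
    - [0,-2,48,0]
    - [-10,-2,48,0]
    - [-13,-2,48,0]

```text
t: 5.72
tool_pos: [0.466, 0.1029, 0.0637]
eef_rot: [0.121, 0.992, 0.031, 0.002]
force: [1.1, 1.1, 1.2]
opening: -0.0004
grip_force: 0.0
```

Call:
servo_tool:
  rows:
    - [-2,0,0,0]
    - [-4,0,0,0]
    - [-6,0,0,0]
    - [-8,0,0,0]
    - [-10,0,0,0]

```text
t: 6.35
tool_pos: [0.4736, 0.1009, 0.0621]
eef_rot: [0.12, 0.992, 0.031, 0.001]
force: [1.3, 0.5, -0.3]
opening: -0.0003
grip_force: 0.0
```

```bash
python3 -c "
from h import *
go(-.21,0,.06)
for i in range(3): robot.snapshot('top'); go(-.21,0,.06)"
```

```text
shift mm [-3.2  0.6  2.1] turn 0.22 bed tcp [-0.2131 -0.0007  0.0621] tip [-0.2133  0.0006  0.0401] Fbed [ 1.09  0.81 -0.31] t 6.35 x [-0.971  0.239  0.006]
shift mm [-2.9  0.6  2.1] turn 0.22 bed tcp [-0.2129 -0.0007  0.0621] tip [-0.213   0.0006  0.0401] Fbed [ 0.08 -0.18  0.28] t 6.4 x [-0.971  0.239  0.006]
shift mm [-3.   0.6  2.1] turn 0.22 bed tcp [-0.213  -0.0007  0.0621] tip [-0.2132  0.0006  0.0401] Fbed [ 0.63  0.58 -0.26] t 6.45 x [-0.971  0.239  0.006]
shift mm [-3.2  0.6  2.1] turn 0.22 bed tcp [-0.2132 -0.0007  0.062 ] tip [-0.2133  0.0006  0.0401] Fbed [ 0.73 -0.5  -0.67] t 6.5 x [-0.971  0.239  0.006]
```

Call:
servo_tool:
  rows:
    - [-4,0,0,0]
    - [-8,0,0,0]
    - [-12,0,0,0]
    - [-16,0,0,0]
    - [-20,0,0,0]

```text
t: 7.12
tool_pos: [0.4896, 0.0968, 0.0614]
eef_rot: [0.12, 0.992, 0.031, -0.003]
force: [-12.6, 2.7, 11.2]
opening: -0.0001
grip_force: 6.8
```

Call:
servo_tool:
  rows:
    - [-4,0,0,0]
    - [-8,0,0,0]
    - [-12,0,0,0]
    - [-14,0,0,0]
    - [-16,0,0,0]

```text
t: 7.75
tool_pos: [0.5051, 0.093, 0.0613]
eef_rot: [0.12, 0.992, 0.031, -0.003]
force: [-12.9, 3.7, 11.4]
opening: -0.0001
grip_force: 6.9
```

Call:
servo_tool:
  rows:
    - [-1,0,0,0]
    - [-2,0,0,0]
    - [-3,0,0,0]
    - [-4,0,0,0]
    - [-5,0,0,0]

```text
t: 8.38
tool_pos: [0.51, 0.0918, 0.0613]
eef_rot: [0.12, 0.992, 0.031, -0.002]
force: [-12.7, 3.9, 9.7]
opening: 0.0001
grip_force: 6.5
```

```bash
cat >> h.py <<'E'
def face():
    p,d=robot.snapshot('top');P=pts('top',d);m=np.zeros(d.shape,bool);m[100:255,195:305]=1
    b=np.stack([(P[...,:2]-O)@u,(P[...,:2]-O)@n,P[...,2]],-1)
    blk=b[m&(abs(b[...,2]-.05)<.006)&(abs(b[...,1])<.026)&(b[...,0]<.04)]
    x=blk[:,0];h=np.histogram(x,np.arange(-.25,.05,.01))
    print('block x 2..98%',np.percentile(x,[2,98]).round(4),len(x))
def favg(k=6):
    f=[]
    for i in range(k): robot.snapshot('top'); f.append(robot.sense()['force'])
    f=np.array(f);g=f[:,:2]@u;print('push',g.round(1),'mean',g.mean().round(2),'lat',(f[:,:2]@n).mean().round(2))
E
python3 -c "
from h import *
go(-.16,0,.06);favg();face()"
```

```text
shift mm [-15.6   0.6   1.2] turn 0.23 bed tcp [-0.1756 -0.0007  0.0613] tip [-0.1759  0.0006  0.0394] Fbed [-13.29   0.67   9.7 ] t 8.375 x [-0.971  0.238  0.012]
push [-11.1 -11.7 -11.3 -11.2 -11.7 -11.1] mean -11.32 lat 0.08
block x 2..98% [-0.0481  0.0366] 235
```

The push force is 11–13 N with 10 N vertical, so the fingers are dragging the plate downward and adding friction. I'll back off to unload, then push with a slight upward correction.

Call:
servo_tool:
  rows:
    - [2,0,-0.5,0]
    - [4,0,-1,0]
    - [4,0,-1,0]
    - [4,0,-1,0]
    - [4,0,-1,0]

```text
t: 9.35
tool_pos: [0.5097, 0.092, 0.0629]
eef_rot: [0.12, 0.992, 0.031, 0.001]
force: [-0.3, 0.5, -0.0]
opening: 0.0001
grip_force: 0.0
```

```bash
python3 -c "
from h import *
go(-.16,0,.06);favg()"
```

```text
shift mm [-16.    0.4   2.8] turn 0.22 bed tcp [-0.176  -0.0007  0.0629] tip [-0.1761  0.0007  0.0409] Fbed [-0.36  0.39 -0.01] t 9.35 x [-0.971  0.239  0.006]
push [-0.4  0.8 -0.   0.4  0.5 -0.1] mean 0.2 lat 0.32
```

Call:
servo_tool:
  rows:
    - [-2,0,0,0]
    - [-4,0,-0.1,0]
    - [-5,0,-0.2,0]
    - [-6,0,-0.3,0]
    - [-7,0,-0.4,0]

```text
t: 10.28
tool_pos: [0.5137, 0.0908, 0.0626]
eef_rot: [0.12, 0.992, 0.031, -0.002]
force: [-7.0, 0.7, 2.5]
opening: 0.0001
grip_force: 3.7
```

```bash
python3 -c "
from h import *
go(-.16,0,.06);favg();go(-.16,0,.06)"
```

```text
shift mm [-11.9   0.6   2.5] turn 0.23 bed tcp [-0.1718 -0.0008  0.0626] tip [-0.1721  0.0005  0.0406] Fbed [-7.   -1.03  2.47] t 10.275 x [-0.971  0.238  0.011]
push [-6.3 -7.7 -6.6 -7.4 -7.1 -6. ] mean -6.84 lat 0.29
shift mm [-11.5   0.6   2.6] turn 0.23 bed tcp [-0.1715 -0.0008  0.0626] tip [-0.1717  0.0005  0.0407] Fbed [-6.04  0.83  2.15] t 10.575 x [-0.971  0.238  0.01 ]
```

Call:
servo_tool:
  rows:
    - [-1,0,0,0]
    - [-2,0,-0.1,0]
    - [-3,0,-0.1,0]
    - [-3.5,0,-0.2,0]
    - [-4,0,-0.2,0]

```text
t: 11.2
tool_pos: [0.5181, 0.0897, 0.0626]
eef_rot: [0.12, 0.992, 0.031, -0.001]
force: [-6.2, 1.4, 0.5]
opening: -0.0003
grip_force: 3.0
```

Call:
servo_tool:
  rows:
    - [-0.5,0,0,0]
    - [-1,0,0,0]
    - [-1.5,0,-0.1,0]
    - [-2,0,-0.1,0]
    - [-2.5,0,-0.1,0]

```text
t: 11.82
tool_pos: [0.522, 0.0888, 0.0631]
eef_rot: [0.12, 0.992, 0.03, 0.0]
force: [-4.2, 0.8, -3.2]
opening: 0.0001
grip_force: 1.9
```

```bash
python3 -c "
from h import *
favg();go(-.16,0,.06)"
```

```text
push [-3.  -4.7 -5.  -3.8 -3.9 -2.7] mean -3.84 lat -0.1
shift mm [-2.9  0.5  3.4] turn 0.22 bed tcp [-0.1629 -0.0007  0.0634] tip [-0.163   0.0006  0.0415] Fbed [-2.72 -0.19 -3.34] t 12.125 x [-0.971  0.239  0.006]
```

Call:
servo_tool:
  rows:
    - [-0.5,0,0.1,0]
    - [-1,0,0.1,0]
    - [-1.5,0,0.1,0]
    - [-2,0,0.1,0]
    - [-2.5,0,0.1,0]

```text
t: 12.75
tool_pos: [0.525, 0.0882, 0.0634]
eef_rot: [0.12, 0.992, 0.031, 0.001]
force: [-3.2, 1.7, -3.4]
opening: -0.0003
grip_force: 2.0
```

Call:
servo_tool:
  rows:
    - [-0.5,0,0,0]
    - [-1,0,0,0]
    - [-1.5,0,0,0]
    - [-2,0,0,0]
    - [-2.5,0,0,0]

```text
t: 13.38
tool_pos: [0.5275, 0.0876, 0.0633]
eef_rot: [0.12, 0.992, 0.031, 0.001]
force: [-4.0, 1.6, -3.1]
opening: 0.0002
grip_force: 2.0
```

```bash
python3 -c "
from h import *
favg(3);go(-.16,0,.06)"
```

```text
push [-3.6 -3.3 -3.8] mean -3.57 lat -0.1
shift mm [2.3 0.4 3.4] turn 0.22 bed tcp [-0.1576 -0.0006  0.0634] tip [-0.1578  0.0007  0.0414] Fbed [-3.81 -0.98 -3.45] t 13.525 x [-0.971  0.239  0.006]
```

Call:
servo_tool:
  rows:
    - [-0.5,0,0,0]
    - [-1,0,0,0]
    - [-1.5,0,0,0]
    - [-2,0,0,0]
    - [-2.5,0,0,0]

```text
t: 14.15
tool_pos: [0.5299, 0.087, 0.0633]
eef_rot: [0.12, 0.992, 0.031, 0.001]
force: [-4.7, 0.9, -3.2]
opening: 0.0003
grip_force: 2.1
```

Call:
servo_tool:
  rows:
    - [-0.5,0,0,0]
    - [-1,0,0,0]
    - [-1.5,0,0,0]
    - [-2,0,0,0]
    - [-2.5,0,0,0]

```text
t: 14.78
tool_pos: [0.5323, 0.0864, 0.0633]
eef_rot: [0.12, 0.992, 0.031, 0.001]
force: [-3.4, 1.4, -2.6]
opening: 0.0003
grip_force: 2.2
```

```bash
python3 -c "
from h import *
favg(3);go(-.16,0,.06)"
```

```text
push [-4.  -4.8 -4. ] mean -4.27 lat -0.21
shift mm [7.4 0.4 3.4] turn 0.22 bed tcp [-0.1526 -0.0006  0.0633] tip [-0.1527  0.0008  0.0414] Fbed [-4.    0.14 -2.8 ] t 14.925 x [-0.971  0.239  0.006]
```

Call:
servo_tool:
  rows:
    - [-0.5,0,0,0]
    - [-1,0,0,0]
    - [-1.5,0,0,0]
    - [-2,0,0,0]
    - [-2.5,0,0,0]

```text
t: 15.55
tool_pos: [0.5347, 0.0858, 0.0633]
eef_rot: [0.12, 0.992, 0.031, 0.001]
force: [-3.9, 0.9, -2.3]
opening: -0.0
grip_force: 2.3
```

Call:
servo_tool:
  rows:
    - [-0.5,0,0,0]
    - [-1,0,0,0]
    - [-1.5,0,0,0]
    - [-2,0,0,0]
    - [-2.5,0,0,0]

```text
t: 16.18
tool_pos: [0.5371, 0.0852, 0.0633]
eef_rot: [0.12, 0.992, 0.031, 0.001]
force: [-4.8, 0.7, -1.4]
opening: -0.0003
grip_force: 2.5
```

```bash
python3 -c "
from h import *
favg(3);go(-.16,0,.06)"
```

```text
push [-5.1 -4.1 -4. ] mean -4.37 lat -0.14
shift mm [12.4  0.4  3.4] turn 0.22 bed tcp [-0.1476 -0.0005  0.0633] tip [-0.1477  0.0008  0.0414] Fbed [-3.99  0.13 -2.06] t 16.325 x [-0.971  0.239  0.006]
```

Call:
servo_tool:
  rows:
    - [-0.5,0,0,0]
    - [-1,0,0,0]
    - [-1.5,0,0,0]
    - [-2,0,0,0]
    - [-2.5,0,-0.03,0]

```text
t: 16.95
tool_pos: [0.5395, 0.0846, 0.0633]
eef_rot: [0.12, 0.992, 0.031, 0.001]
force: [-5.0, 1.2, -1.7]
opening: 0.0001
grip_force: 2.3
```

Call:
servo_tool:
  rows:
    - [-0.5,0,0,0]
    - [-1,0,0,0]
    - [-1.5,0,0,0]
    - [-2,0,0,0]
    - [-2.5,0,-0.03,0]

```text
t: 17.58
tool_pos: [0.5421, 0.084, 0.0633]
eef_rot: [0.12, 0.992, 0.031, 0.001]
force: [-3.4, 1.5, -2.0]
opening: 0.0002
grip_force: 2.2
```

```bash
python3 -c "
from h import *
favg(3);go(-.16,0,.06)"
```

```text
push [-3.5 -3.9 -4. ] mean -3.81 lat 0.07
shift mm [17.4  0.4  3.4] turn 0.22 bed tcp [-0.1426 -0.0006  0.0633] tip [-0.1427  0.0008  0.0413] Fbed [-3.96  0.16 -2.96] t 17.725 x [-0.971  0.239  0.006]
```

Call:
servo_tool:
  rows:
    - [-0.5,0,0,0]
    - [-1,0,0,0]
    - [-1.5,0,0,0]
    - [-2,0,0,0]
    - [-2.5,0,-0.02,0]

```text
t: 18.35
tool_pos: [0.5444, 0.0834, 0.0633]
eef_rot: [0.12, 0.992, 0.031, 0.001]
force: [-5.4, 1.7, -2.3]
opening: 0.0003
grip_force: 2.7
```

Call:
servo_tool:
  rows:
    - [-0.5,0,0,0]
    - [-1,0,0,0]
    - [-1.5,0,0,0]
    - [-2,0,0,0]
    - [-2.5,0,-0.02,0]

```text
t: 18.98
tool_pos: [0.5456, 0.0831, 0.0633]
eef_rot: [0.12, 0.992, 0.031, -0.0]
force: [-9.5, 2.2, 3.6]
opening: -0.0003
grip_force: 5.0
```

```bash
python3 -c "
from h import *
favg(3);go(-.16,0,.06)"
```

```text
push [ -9.5 -10.3  -9.5] mean -9.75 lat -0.22
shift mm [21.   0.4  3.5] turn 0.23 bed tcp [-0.139  -0.0005  0.0633] tip [-0.1391  0.0008  0.0413] Fbed [-9.47 -1.12  3.38] t 19.125 x [-0.971  0.238  0.008]
```

The force jumped from 3.8 to 9.8 N while the tool slowed down, which looks like the anvil at about 3 mm in. I'll unload and re-press gently with a slight lift to tell the spring from friction.

Call:
servo_tool:
  rows:
    - [1,0,-0.2,0]
    - [2,0,-0.4,0]
    - [3,0,-0.6,0]
    - [4,0,-0.6,0]
    - [4,0,-0.6,0]

```text
t: 19.75
tool_pos: [0.5434, 0.0837, 0.0642]
eef_rot: [0.12, 0.992, 0.031, 0.001]
force: [-0.2, -0.5, -0.2]
opening: -0.0001
grip_force: 0.0
```

Call:
servo_tool:
  rows:
    - [-0.5,0,0,0]
    - [-1,0,0,0]
    - [-1.5,0,0,0]
    - [-2,0,0,0]
    - [-2,0,0,0]

```text
t: 20.38
tool_pos: [0.545, 0.0832, 0.0639]
eef_rot: [0.12, 0.992, 0.031, 0.001]
force: [0.1, -0.0, 0.7]
opening: -0.0002
grip_force: 0.0
```

```bash
python3 -c "
from h import *
favg(3);go(-.16,0,.06)"
```

```text
push [-0.   0.2  0.3] mean 0.17 lat 0.11
shift mm [20.2  0.4  4.1] turn 0.22 bed tcp [-0.1397 -0.0006  0.0639] tip [-0.1399  0.0008  0.042 ] Fbed [0.3  0.41 0.79] t 20.525 x [-0.971  0.239  0.006]
```

Call:
servo_tool:
  rows:
    - [-0.2,0,0,0]
    - [-0.4,0,0,0]
    - [-0.6,0,0,0]
    - [-0.8,0,0,0]
    - [-1,0,0,0]

```text
t: 21.15
tool_pos: [0.5456, 0.0831, 0.0639]
eef_rot: [0.12, 0.992, 0.031, 0.0]
force: [-1.8, -0.2, 1.8]
opening: 0.0001
grip_force: 0.9
```

```bash
python3 -c "
from h import *
favg(3);go(-.16,0,.06)"
```

```text
push [-1.2 -2.4 -2.2] mean -1.9 lat 0.45
shift mm [21.   0.4  4.1] turn 0.22 bed tcp [-0.139  -0.0006  0.0639] tip [-0.1391  0.0008  0.042 ] Fbed [-2.16  0.74  1.35] t 21.3 x [-0.971  0.239  0.006]
```

Call:
servo_tool:
  rows:
    - [-0.3,0,-0.1,0]
    - [-0.6,0,-0.2,0]
    - [-0.9,0,-0.3,0]
    - [-1.2,0,-0.4,0]
    - [-1.4,0,-0.4,0]

```text
t: 21.92
tool_pos: [0.5457, 0.0831, 0.0639]
eef_rot: [0.12, 0.992, 0.031, -0.001]
force: [-7.8, 2.7, 3.6]
opening: -0.0
grip_force: 4.0
```

```bash
python3 -c "
from h import *
favg(4);go(-.16,0,.06)"
```

```text
push [-7.3 -8.  -7.7 -8.2] mean -7.77 lat 1.07
shift mm [21.   0.5  4.1] turn 0.23 bed tcp [-0.1389 -0.0006  0.0639] tip [-0.1391  0.0007  0.042 ] Fbed [-8.2   1.76  3.35] t 22.125 x [-0.971  0.238  0.009]
```

Call:
servo_tool:
  rows:
    - [0,0,-0.2,0]
    - [0,0,-0.4,0]
    - [0,0,-0.6,0]
    - [0,0,-0.8,0]
    - [0,0,-0.8,0]

```text
t: 22.75
tool_pos: [0.5466, 0.0826, 0.0647]
eef_rot: [0.12, 0.992, 0.03, 0.0]
force: [-4.0, 0.5, -4.3]
opening: -0.0001
grip_force: 2.5
```

```bash
python3 -c "
from h import *
favg(4);go(-.16,0,.06)"
```

```text
push [-5.5 -5.2 -6.2 -4.9] mean -5.46 lat -0.13
shift mm [22.1  0.6  5. ] turn 0.21 bed tcp [-0.1378 -0.0008  0.0648] tip [-0.138   0.0005  0.0428] Fbed [-4.91 -0.11 -4.79] t 22.95 x [-0.971  0.239  0.007]
```

Push is 5.5 N at a vertical of -4.5 N, where friction alone would be about 2.7 N. That puts the spring at about 2.8 N, or 3.5 mm or more. The tool has advanced 4.7 mm at most since the last contact-free reading, so the anvil is about 3.5–4.7 mm in, mid-band. I'll unload and retreat.

Call:
servo_tool:
  rows:
    - [0,0,0.3,0]
    - [0,0,0.7,0]
    - [2,0,0.7,0]
    - [5,0,0.7,0]
    - [15,0,0.7,0]

```text
t: 23.58
tool_pos: [0.5334, 0.0861, 0.0649]
eef_rot: [0.12, 0.992, 0.031, 0.002]
force: [-0.1, -0.2, -0.0]
opening: 0.0001
grip_force: 0.0
```

Call:
servo_tool:
  rows:
    - [10,0,0,0]
    - [20,0,-30,0]
    - [20,0,-60,0]
    - [20,0,-100,0]
    - [20,0,-110,0]

```text
t: 24.2
tool_pos: [0.5131, 0.0844, 0.1768]
eef_rot: [0.12, 0.992, 0.031, 0.003]
force: [0.9, 0.5, -0.1]
opening: 0.0
grip_force: 0.0
```

```bash
python3 -c "
from h import *
shot('side','side1'); shot('top','top1')
face(); go(-.075,.104,.165)
knob('1')
im=cv2.imread('pics/side1.png')[150:250,150:330];a=cv2.resize(im,(540,300),interpolation=cv2.INTER_CUBIC)
b=cv2.resize(cv2.imread('pics/top1.png')[100:260,190:310],(225,300),interpolation=cv2.INTER_CUBIC)
cv2.imwrite('pics/c2.png',np.hstack([a,b]))"
```

```text
block x 2..98% [-0.0113  0.0373] 182
shift mm [-97.5 110.3  15.3] turn 0.22 bed tcp [-0.172  -0.0075  0.1741] tip [-0.1721 -0.0061  0.1521] Fbed [-0.65 -0.68 -0.9 ] t 24.35 x [-0.971  0.239  0.006]
top 48 [208 144  10   9  67] [212.2238806 148.1641791] bed [-0.0333  0.0985  0.1312] [0.0541 0.111  0.1177]
side 2 [213 200   9   9  49] [217.26530612 204.34693878] bed [-0.0338  0.1126  0.1106] [0.1037 0.1112 0.1165]
knob [0.67975282 0.15690468 0.09590132] gap 0.0002808614624465768 bed [-0.0268  0.1036  0.0959]
```

View pics/c2.png

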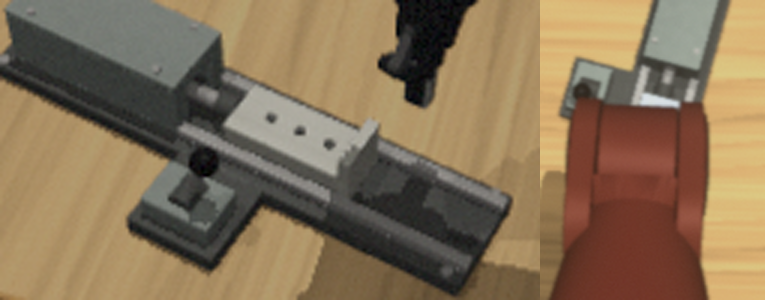

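The carriage sits flat in the guideway and has stayed forward, with the spindle deep in the mouth. The knob is at crop (203,160), still leaning back and unchanged: bed (-0.027, 0.104), z about 0.10.

Call:
servo_tool:
  rows:
    - [-20,30,0,0]
    - [-45,60,0,0]
    - [-70,90,0,0]
    - [-87,110,10,0]
    - [-87,110,15,0]

```text
t: 24.98
tool_pos: [0.6229, 0.172, 0.1628]
eef_rot: [0.12, 0.992, 0.03, -0.001]
force: [-0.6, -1.1, 0.3]
opening: -0.0001
grip_force: 0.0
```

Call:
servo_tool:
  rows:
    - [0,0,20,0]
    - [0,0,40,0]
    - [0,0,58,0]
    - [0,0,58,0]
    - [0,0,58,0]

```text
t: 25.6
tool_pos: [0.6233, 0.1743, 0.1079]
eef_rot: [0.12, 0.992, 0.03, 0.001]
force: [-0.6, -0.1, 0.8]
opening: 0.0
grip_force: 0.0
```

```bash
python3 -c "
from h import *
go(.02,.103,.105)"
```

```text
shift mm [-105.8   -4.4    2. ] turn 0.21 bed tcp [-0.0858  0.1068  0.1079] tip [-0.0859  0.1082  0.086 ] Fbed [-0.56 -0.21  0.75] t 25.6 x [-0.971  0.239  0.006]
```

Call:
servo_tool:
  rows:
    - [-8,-4,0,0]
    - [-16,-4,0,0]
    - [-24,-4,0,0]
    - [-32,-4,0,0]
    - [-40,-4,0,0]

```text
t: 26.22
tool_pos: [0.6618, 0.1612, 0.1072]
eef_rot: [0.12, 0.992, 0.031, 0.0]
force: [-1.7, 0.9, 1.7]
opening: 0.0001
grip_force: 0.8
```

Call:
servo_tool:
  rows:
    - [-5,0,0,0]
    - [-10,0,0,0]
    - [-15,0,0,0]
    - [-20,0,0,0]
    - [-25,0,0,0]

```text
t: 26.85
tool_pos: [0.6862, 0.1551, 0.1071]
eef_rot: [0.12, 0.992, 0.031, 0.001]
force: [-0.9, 0.8, 1.3]
opening: -0.0001
grip_force: 0.5
```

```bash
python3 -c "
from h import *
go(.02,.103,.105);s,d=shot('side','side2');cv2.imwrite('pics/c3.png',cv2.resize(s[150:250,150:330,::-1],(540,300),interpolation=cv2.INTER_CUBIC))"
```

```text
shift mm [-40.1  -0.7   1.8] turn 0.22 bed tcp [-0.0201  0.1034  0.1071] tip [-0.0203  0.1048  0.0852] Fbed [-1.11  0.58  1.32] t 26.85 x [-0.971  0.239  0.006]
```

View pics/c3.png

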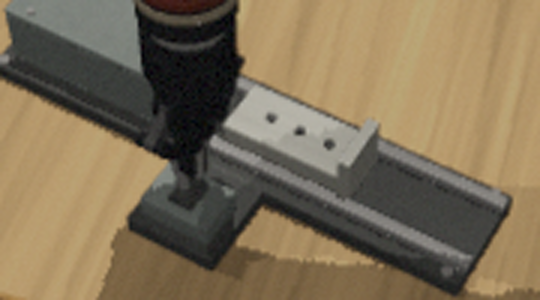

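The fingers are in light contact with the knob (1–2 N) and the lever is hidden behind them at about (185,170). I'll continue in small steps until the end stop shows in the force.

Call:
servo_tool:
  rows:
    - [-4,0,0,0]
    - [-8,0,0,0]
    - [-12,0,0,0]
    - [-16,0,0,0]
    - [-20,0,0,0]

```text
t: 27.52
tool_pos: [0.7036, 0.1508, 0.1066]
eef_rot: [0.12, 0.992, 0.031, -0.001]
force: [-16.5, 3.9, 8.9]
opening: 0.0002
grip_force: 8.2
```

Call:
servo_tool:
  rows:
    - [-2,0,0,0]
    - [-4,0,0,0]
    - [-6,0,0,0]
    - [-8,0,0,0]
    - [-10,0,0,0]

```text
t: 28.15
tool_pos: [0.7047, 0.1507, 0.1063]
eef_rot: [0.119, 0.992, 0.031, -0.009]
force: [-49.8, 6.8, 29.5]
opening: -0.0003
grip_force: 25.5
```

```bash
python3 -c "
from h import *
go(.02,.103,.105);shot('top','top3');favg(2)
im=cv2.imread('pics/top3.png');cv2.imwrite('pics/c4.png',cv2.resize(im[110:190,180:280],(500,400),interpolation=cv2.INTER_CUBIC))"
```

```text
shift mm [-21.1  -0.8   0.7] turn 0.31 bed tcp [-0.0011  0.1036  0.1063] tip [-0.0017  0.1049  0.0844] Fbed [-49.96  -5.5   29.49] t 28.15 x [-0.971  0.236  0.026]
push [-45.8 -46.2] mean -45.99 lat -4.05
```

The end stop is reached, so I'll back off, lift and check.

Call:
servo_tool:
  rows:
    - [6,0,0,0]
    - [12,0,0,0]
    - [25,0,0,0]
    - [40,0,0,0]
    - [55,0,0,0]

```text
t: 28.92
tool_pos: [0.6619, 0.1612, 0.1076]
eef_rot: [0.12, 0.992, 0.031, 0.001]
force: [-0.1, -0.0, -0.2]
opening: 0.0001
grip_force: 0.0
```

Call:
servo_tool:
  rows:
    - [20,0,-30,0]
    - [60,0,-70,0]
    - [110,0,-100,0]
    - [160,0,-110,0]
    - [200,0,-110,0]

```text
t: 29.55
tool_pos: [0.4659, 0.2027, 0.2198]
eef_rot: [0.12, 0.992, 0.031, 0.002]
force: [0.7, -0.7, -0.0]
opening: -0.0003
grip_force: 0.0
```

```bash
python3 -c "
from h import *
go(.02,.103,.105);s,d=shot('side','side4');t,_=shot('top','top4');cv2.imwrite('pics/c5.png',np.hstack([cv2.resize(s[150:250,150:330,::-1],(540,300),interpolation=cv2.INTER_CUBIC),cv2.resize(t[100:260,190:310,::-1],(225,300),interpolation=cv2.INTER_CUBIC)]))
try: knob('4')
except Exception as e: print(e)
a,b=[cv2.imread(f'pics/side{k}.png')[150:250,230:330].astype(int) for k in (1,4)];print('diff',abs(a-b).mean())"
```

```text
shift mm [-265.7   -1.4  114.2] turn 0.23 bed tcp [-0.2453  0.0962  0.2198] tip [-0.2454  0.0975  0.1978] Fbed [ 0.8  -0.52 -0.04] t 29.55 x [-0.971  0.239  0.003]
top 44 [213 130   8   5  34] [216.88235294 131.88235294] bed [0.0071 0.0975 0.1417] [0.099  0.1062 0.1118]
side 0 [196 195  10   6  34] [200.         197.85294118] bed [0.0035 0.1303 0.1323] [0.0985 0.1042 0.1113]
knob [0.72676301 0.14733843 0.09228604] gap 0.005784743882685818 bed [0.0211 0.1057 0.0923]
diff 30.611466666666665
```

View pics/c5.png

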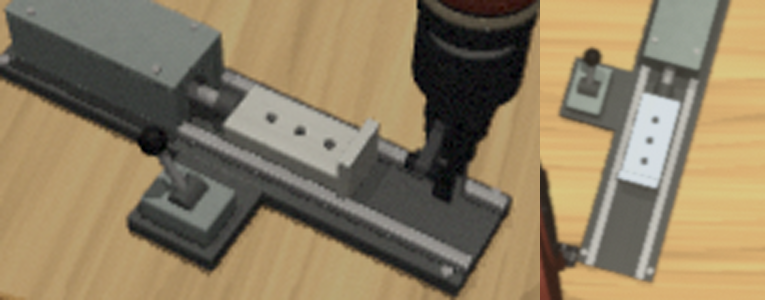

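The lever now leans fully towards the hood, with its knob at crop (153,140). The carriage is flat and hasn't shifted, and the robot is clear. One plate-position check, then I'll hand in.

```bash
python3 -c "
from h import *
for t in ('top0','top4'):
    P=pts('top',np.load(f'pics/{t}.npy'));x=(P[...,:2]-O)@u;y=(P[...,:2]-O)@n
    m=(P[...,2]>.064)&(P[...,2]<.08)&(abs(y)<.03)&(x<-.03)&(x>-.24);print(t,m.sum(),x[m].mean())
print(robot.sense()['force'],robot.job_done())"
```

```text
top0 109 -0.1876677996854826
top4 107 -0.12029592542321366
the job is handed in; nothing more can be done
[-0.11795262  0.08376832  0.30203013] None
```

The job is handed in: by force and position readings the spindle presses the hidden anvil about 3.5–4.7 mm in, the lock lever is fully over at its end stop towards the hood, and the robot stands clear; the fingers briefly pressed the lever against its stop with about 50 N, and whether that counts against the 40 N limit is not known because no verdict came back.

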